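# Put the sugar scoop away and latch the tray

### The arm

A 6-joint arm with a two-finger parallel gripper is mounted at the origin on the work surface. World frame = base frame: x ahead of the robot, y to its left, z up, the work surface at z = 0. Lengths are in m, angles in rad, forces in N, time in s.
With the tool pointing down it reaches from about 0.275 to 1 m from the base axis. Payload 8.4 kg.
Tool frame: the origin (TCP) lies between the finger pads; the fingertips stand 14 mm ahead of it and the grasp point (between the pads) lies 5 mm behind it; z points along the fingers, y is the direction in which the jaws open and shut (so a half turn about z gives the same grasp; the last joint's range is limited). The gripper opens to 85 mm and grips with 20 to 120 N. Pads are 22 mm wide; open, the fingers measure 114 mm over their backs; the gripper's body (76 mm by 85 mm) begins 54 mm behind the grasp point. The pads swing forward as they close: fully open they stand 13 mm farther back than shut.
Start: joints at [-1.159, 0.353, 1.633, -0, 1.155, -0.002], TCP at [0.251, -0.572, 0.245] pointing down, gripper open.
Joint ranges: [-2.63, 2.63], [-0.92, 2.1], [0.06, 2.66], [-1.3, 4.44], [0, 2.69], [-3.02, 3.02]. Speed limits (rad/s): [2.22, 2.22, 2.79, 3.14, 3.14, 3.14].

### API

Orientations are given as a rotation vector (axis times angle).
In Python, from bench import arm gives the robot as it stands.
- The arm moves only by the tool move_arm, never from a script. Its argument "steps" is a list of rows, each an object of numbers: "wx", "wy", "wz": the turn, a rotation vector about the tool's x, y, z in degrees; "tx", "ty", "tz": the shift along the tool's x, y, z in units of 25 mm (1.0 is 25 mm); "claw": the opening, from -1 (shut) to 1 (fully open). In form: [{"wx": .., "wy": .., "wz": .., "tx": .., "ty": .., "tz": .., "claw": ..}, ...]. A call has 1 to 5 rows; each row is the pose to reach, as a shift and turn from the pose commanded when the call began, along the tool's axes at that moment; what a row does not reach only later rows make up. A row lasts 1/8 s, in which the tool goes at most 62.5 mm and 10.7 degrees, less where a joint would pass 70% of its speed; a pose out of reach is approached as far as the arm can. A call with a gripper value outside its range is refused whole. The fingers move at their own pace and stop on an object; "squeeze" is the grip in N (left out, the last holds). Time passes only in rows, so rows that repeat a pose let the fingers close. It gives the time, the measured TCP pose, the force and the opening at its end, in the units of the state.
- arm.read_state(): the state, without advancing time (a new reading comes with each control period).
- arm.snapshot(name): name is "scene" or "top"; returns the picture (400x640x3 uint8, red, green, blue); there is no depth.
- arm.get_calibration(name): a dict with "intrinsics" (3x3 intrinsics, pixels), "k1" (the pictures are not rectified: a ray, as slopes to the right and down, at radius r is drawn at 1 + k1 r^2 times it, then the intrinsics apply), "camera_from_world" (4x4, takes a point from world to camera coordinates). Camera axes: x right, y down, z forward; pixel columns grow to the right and rows downward; lengths in m; the calibration is good to about 2 mm. A picture is of the moment at which its call begins. get_calibration takes no time and is no camera call.
- arm.job_done(): hands the job in, once; it reports no verdict.
The state is a dict: "t": time; "qpos": joint angles; "joint_velocities": joint speeds; "joint_torque": joint torques, N m; "tool_pos": TCP position; "eef_rot": TCP orientation; "ft_force": force on the tool from outside, world axes, zero at the start; "moment": the same for the moment, N m; "grip_width": finger opening in m.
Only numpy, scipy, OpenCV 4.12 (cv2) and the standard library are available. Lean on these libraries where they do the work, as an engineer would, in place of code of your own. Each camera call takes 0.05 s, during which the arm holds its last target. There are 200 camera calls.

### The job

Lay the green scoop, cup upward, down inside the open pull-out tray without dropping it, then push the tray gently in until its push-push latch catches. Let go, see that the tray stays in, and if it springs out again press once more; press no harder than 20 N and leave everything else on the shelf as it stands.

Things in the scene. Friction and masses are not known exactly. Their poses are not given: they have to be found in the camera images.
- scoop_grip (a point): Green plastic scoop: round cup, 52 mm across, 36 mm high, one straight level handle from the rim, 14 mm wide, 9 mm thick, top level with the rim, reaching 104 mm from the cup's axis, free underneath. Point: on the handle, 52 mm from the cup's axis, 31.5 mm above the cup's underside. +x: along the handle towards the cup, y across it, z up. About 45 g.
- scoop_cup (a point): Centre of the scoop's cup, half-way up (18 mm above the cup's flat underside). Same axes as scoop_grip.
- tray_box: Low fixed box of stained plywood with the pull-out tray, 230 mm deep (x), 232 wide (y), 88 high. Origin: centre of its underside. Its open front faces its -x; the 12 mm side boards end 115 mm in front of the origin, the top board (upper face 88 mm high) only 65 mm in front of it, so the front 50 mm is open above. A tin stands on top.
- box_front (a point): Fixed point in the middle of the box's open front, flush, 44 mm high. Axes as tray_box. The push-push latch is hidden at the back: it catches about 6 mm deeper than the tray will rest; 0.3 mm on, a rubber stop begins, some 6 N/mm. A slow press that has reached 15 to 18 N has caught; let go, the tray comes back 6 mm and stays. A second full press releases it. Over 20 N breaks the catch.
- tray (a joint): How far the tray is pulled out (m); 0: its front is flush with the side boards' ends. Starts 0.085 to 0.110. It slides with about 2 N until some 35 mm before home, then a spring pushes back, 4 N rising to 13 N. Caught, it rests somewhere from -0.006 to +0.014, different each time (the catch is screwed in by hand), so find the depth by feel. Not caught, it springs out to 0.028 to 0.065.
- tray_front (a point): Middle of the outer face of the tray's plain upright front board (204 mm wide, 12 mm thick, from 16 to 72 mm height, no handle), 44 mm high. Moves with the tray. Axes as tray_box: +x points inward, the way the tray is pushed; y along the front.
- tray_floor (a point): Centre of the tray's inner floor, 21 mm above the shelf; moves with the tray, 82 mm behind tray_front. Axes as tray_box. The inside is 142 mm long (x) by 192 mm wide (y), and its side walls rise 37 mm above the floor.
- mug: White ceramic mug, 80 mm wide, 95 mm high. Bystander. Origin: centre of its underside.
- egg_cup: Small glass egg cup on a foot, 46 mm wide, 61 mm high. Bystander. Origin: centre of its underside.
- canister: Stainless steel sugar canister with hinged lid, 102 mm wide, 138 mm high. Bystander. Origin: centre of its underside.
- pot_stand: Slatted wooden pot stand, 160 by 150 mm, 18 mm high. Bystander. Origin: centre of its underside.
- jar: Glass jar with a steel cap, 72 mm wide, 105 mm high. Bystander. Origin: centre of its underside.
- tin: Metal tea tin, 65 by 87 mm, 98 mm high, standing on the tray box's top board. Bystander. Origin: centre of its underside.
Things that resemble listed ones, but are neither listed nor needed, are in the scene too. Of the things that look like the part that bears scoop_grip, the largest one is meant.

How it is judged:
On the way, in this order (a step that is already met when the one before it is completed fails the run):
1. the scoop lies upright inside the tray, let go, while the tray is still pulled out (x of scoop_cup in the frame of tray_floor between -0.05 and 0.05 m and y of scoop_cup in the frame of tray_floor between -0.075 and 0.075 m and z of scoop_cup in the frame of tray_floor below 0.03 m and x of scoop_grip in the frame of tray_floor between -0.07 and 0.07 m and z of scoop_grip in the frame of tray_floor below 0.045 m and angle between scoop_cup's own z axis and vertical below 0.3 rad and contact force between each of the fingers, the arm and scoop below 0.1 N and value of joint tray above 0.05 m and linear speed of scoop below 0.05 m/s), for 0.2 s.
2. the tray is in and stays in with nothing pressing it (value of joint tray below 0.018 m and velocity of joint tray between -0.01 and 0.01 m/s and contact force between each of the fingers, the arm and tray_box below 0.1 N), for 0.5 s.
At the end, for the whole second after the job is handed in: The tray rests in its latch by itself, less than 18 mm out, not touched; the scoop lies in it on its cup's underside (leaning less than 0.3 rad), cup centre within 50 mm (along the tray) and 75 mm (across) of the middle of the tray's floor and handle inside the walls, at rest and let go (all of step 2 and x of scoop_cup in the frame of tray_floor between -0.05 and 0.05 m and y of scoop_cup in the frame of tray_floor between -0.075 and 0.075 m and z of scoop_cup in the frame of tray_floor below 0.03 m and x of scoop_grip in the frame of tray_floor between -0.07 and 0.07 m and z of scoop_grip in the frame of tray_floor below 0.045 m and angle between scoop_cup's own z axis and vertical below 0.3 rad and linear speed of scoop below 0.02 m/s and contact force between each of the fingers, the arm and scoop below 0.1 N).
It fails at once if the robot presses the tray or its box with more than 20 N (contact force between any of the fingers, the arm and tray_box above 20 N).
It fails at once if the scoop is dropped (falls freely faster than 0.8 m/s, about 35 mm) (linear speed of scoop above 0.8 m/s and contact force between the fingers and scoop below 0.05 N).
It fails at once if a bystander (mug, egg cup, canister, pot stand, jar, tin) is moved more than 20 mm or tipped (distance of any of mug, egg_cup, canister, pot_stand, jar, tin from where it was at the start of the episode above 0.02 m or angle between any of mug, egg_cup, canister, pot_stand, jar, tin's own z axis and vertical above 0.3 rad).
It also fails if it takes over 64 s, if anything falls off the work surface, if the arm or the gripper's body presses on something with over 40 N, if the wrist force passes 120 N, or if a joint passes its speed limit or range.

## Working session

There is one attempt and no reset: what is moved stays moved. The work goes in short steps, Python scripts to look and compute and a tool call to move; the robot and the scene stay as the last step left them, time stands still between calls to the robot, and variables do not carry over. Pictures are saved under pics/ and viewed, about 8 in all and at most 12, crops included, and the job is handed in when it is done.

Besides the shell and the picture viewer there is one more tool, called after ">>>" by a JSON object that holds its "api" and its "payload". move_arm: Moves the arm, as the interface text tells. Its arguments: {"type":"object","properties":{"steps":{"type":"array","items":{"type":"object","properties":{"wx":{"type":"number"},"wy":{"type":"number"},"wz":{"type":"number"},"tx":{"type":"number"},"ty":{"type":"number"},"tz":{"type":"number"},"claw":{"type":"number"}}}},"squeeze":{"type":"number"}},"required":["steps"]}

```bash
ls; mkdir -p pics; cat > h.py <<'E'
import numpy as np, cv2
from bench import arm
from scipy.spatial.transform import Rotation as R
def snap(n,f):
    im=arm.snapshot(n); cv2.imwrite('pics/'+f,im[:,:,::-1]); return im
def ray(n,u,v):
    c=arm.get_calibration(n);K=np.array(c['intrinsics'],float);T=np.array(c['camera_from_world'])
    d=np.array([(u-K[0,2])/K[0,0],(v-K[1,2])/K[1,1]]);s=d.copy()
    for _ in range(30): s=d/(1+c['k1']*(s@s))
    r=T[:3,:3].T@np.array([s[0],s[1],1]);o=-T[:3,:3].T@T[:3,3]
    return o,r
def onz(n,u,v,z):
    o,r=ray(n,u,v);return o+r*(z-o[2])/r[2]
def proj(n,p):
    c=arm.get_calibration(n);K=np.array(c['intrinsics'],float);T=np.array(c['camera_from_world'])
    q=T[:3,:3]@np.array(p)+T[:3,3];s=q[:2]/q[2];s=s*(1+c['k1']*(s@s))
    return K[:2,:2]@s+K[:2,2]
E
python3 - <<'E'
from h import *
a=snap('scene','s0.png');b=snap('top','t0.png')
for n in('scene','top'):
    c=arm.get_calibration(n);print(n,np.round(np.linalg.inv(np.array(c['camera_from_world'])),3).tolist(),c['k1'])
print(arm.read_state())
for n,im in(('scene',a),('top',b)):
    hsv=cv2.cvtColor(im,cv2.COLOR_RGB2HSV);m=cv2.inRange(hsv,(38,70,40),(88,255,255))
    k,l,st,ce=cv2.connectedComponentsWithStats(m)
    for i in range(1,k):
        if st[i,4]>60:print(n,st[i],ce[i])
E
```

```text
pics
scene [[0.723, 0.362, -0.589, 1.292], [0.691, -0.393, 0.607, -0.745], [-0.012, -0.845, -0.534, 0.769], [0.0, 0.0, 0.0, 1.0]] -0.021129357059304767
top [[-0.015, -0.993, 0.117, 0.368], [-1.0, 0.013, -0.018, 0.028], [0.016, -0.117, -0.993, 1.329], [0.0, 0.0, 0.0, 1.0]] 0.015351366623001395
{'t': 0.1, 'qpos': array([-1.15937431e+00,  3.53564390e-01,  1.63398444e+00, -2.22569153e-05,
        1.15521779e+00, -2.39798726e-03]), 'joint_velocities': array([ 0.00117201,  0.00052551, -0.00211699, -0.00020249,  0.00059732,
       -0.00075766]), 'joint_torque': array([-2.27887685e-03, -6.06357694e+01, -3.42819393e+01, -1.43764182e-04,
        3.84537314e-03, -3.44415866e-06]), 'tool_pos': array([ 0.25116517, -0.57190653,  0.24467804]), 'eef_rot': array([-3.07345983e+00, -6.45177243e-01,  4.05672486e-04]), 'ft_force': array([0.15848338, 0.28826655, 0.21842551]), 'moment': array([ 0.0215682 ,  0.0110456 , -0.00946948]), 'grip_width': 0.08514924614563313}
scene [176 232  27  15 197] [185.49746193 239.14720812]
scene [418 238  36  26 506] [435.20158103 250.42490119]
scene [104 249  35  18 249] [125.47389558 257.0562249 ]
scene [151 257  37  30 468] [173.22222222 272.17094017]
top [274  73  30  18 521] [288.65642994  81.80998081]
top [446 210  20  39 344] [456.90116279 224.06686047]
top [417 239  17  28 177] [424.97740113 256.49152542]
top [466 268  31  11 172] [476.72674419 273.03488372]
```

View pics/s0.png

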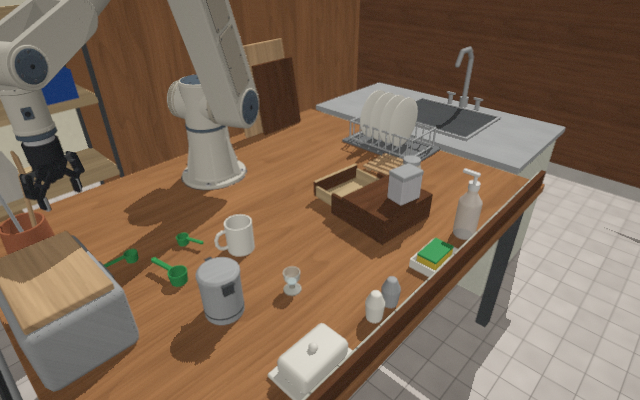

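View pics/t0.png

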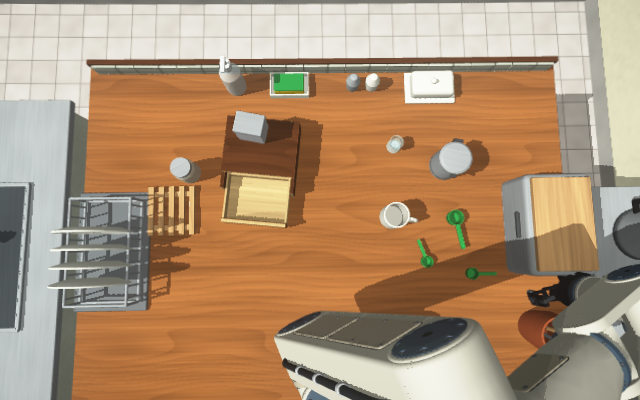

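The scene view and the top view show three green scoops, in top pixels at about (457,217), (425,257) and (472,273). The first looks largest. The tray opens towards the robot, with its front at about row 225 in the top view. I'll confirm with an enlarged crop and measure.

```bash
python3 - <<'E'
from h import *
b=cv2.imread('pics/t0.png')
c1=cv2.resize(b[195:295,405:505],None,fx=4,fy=4,interpolation=cv2.INTER_CUBIC)
c2=cv2.resize(b[100:240,210:310],None,fx=4,fy=4,interpolation=cv2.INTER_CUBIC)
o=np.zeros((560,800,3),np.uint8);o[:400,:400]=c1;o[:,400:]=c2;cv2.imwrite('pics/c0.png',o)
hsv=cv2.cvtColor(b,cv2.COLOR_BGR2HSV);m=cv2.inRange(hsv,(38,70,40),(88,255,255))
k,l,st,ce=cv2.connectedComponentsWithStats(m)
for i in range(1,k):
    if 100<st[i,4]<400:
        p=np.argwhere(l==i)[:,::-1].astype(float)
        w=np.array([onz('top',u,v,0.034) for u,v in p])[:,:2]
        mu=w.mean(0);ev,V=np.linalg.eigh(np.cov((w-mu).T));d=V[:,1];t=(w-mu)@d;s=(w-mu)@V[:,0]
        # cup end = wider end
        e1=np.ptp(s[t<t.min()+.03]);e2=np.ptp(s[t>t.max()-.03])
        if e1>e2:d=-d;t=-t
        print(st[i],'len',np.ptp(t),'wid',e1,e2,'tocup dir',d,np.degrees(np.arctan2(d[1],d[0])),'cupend',mu+d*t.max(),'handle end',mu+d*t.min())
E
```

```text
[446 210  20  39 344] len 0.12719747171063023 wid 0.0573989426539806 0.016088203871168213 tocup dir [0.97574759 0.21889872] 12.644357522353728 cupend [ 0.47267992 -0.41536437] handle end [ 0.3485673  -0.44320774]
[417 239  17  28 177] len 0.09310989005326945 wid 0.010640130030015762 0.039173450351736624 tocup dir [-0.93046493 -0.36638096] -158.50740566750548 cupend [ 0.29240217 -0.32963665] handle end [ 0.37903766 -0.29552296]
[466 268  31  11 172] len 0.09631017129652325 wid 0.006418133040773122 0.031503405398498344 tocup dir [0.01919438 0.99981577] 88.90017527067971 cupend [ 0.2696825  -0.44597421] handle end [ 0.26783389 -0.54226663]
```

View pics/c0.png

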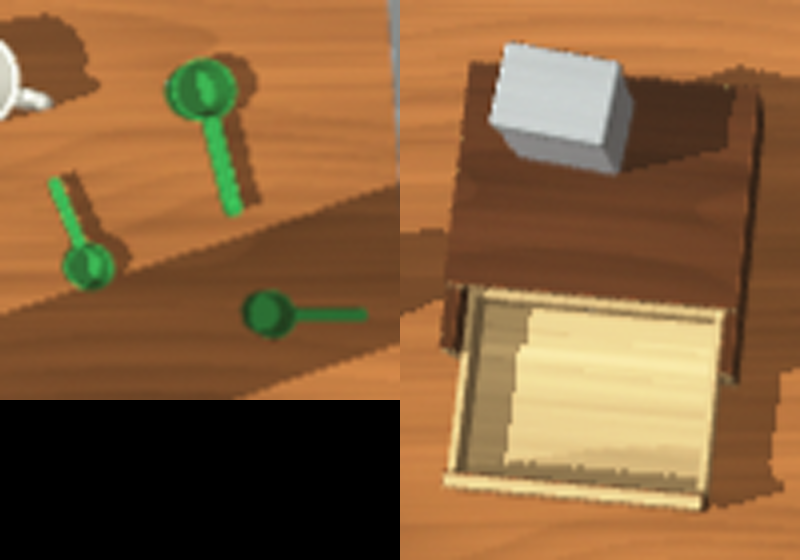

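The crop confirms it: the upper-right scoop (457,217) is the largest, about 128 mm long with a cup about 55 mm wide. The other two are about 95 mm long. The tray's front edge runs from about (221,222) to (285,227). Next I'll fit the handle and the tray frame.

```bash
cat >> h.py <<'E'
def delta(p,yaw):
    """round-trip helper: shift (25mm units, tool axes) and wz deg to bring TCP to p, tool x heading yaw(deg), pointing down"""
    s=arm.read_state();Rm=R.from_rotvec(s['eef_rot']);c,n=np.cos(np.radians(yaw)),np.sin(np.radians(yaw))
    G=R.from_matrix(np.array([[c,n,0],[n,-c,0],[0,0,-1]]))
    return np.round(Rm.inv().apply(np.array(p)-s['tool_pos'])/.025,3),np.round((Rm.inv()*G).as_rotvec(degrees=True),2)
E
python3 - <<'E'
from h import *
b=cv2.imread('pics/t0.png');hsv=cv2.cvtColor(b,cv2.COLOR_BGR2HSV);m=cv2.inRange(hsv,(38,70,40),(88,255,255))
m[:205]=0;m[252:]=0;m[:,:443]=0;m[:,470:]=0
p=np.argwhere(m>0)[:,::-1].astype(float)
h=p[p[:,1]>226];w=np.array([onz('top',u,v,.036) for u,v in h])[:,:2]
mu=w.mean(0);_,V=np.linalg.eigh(np.cov((w-mu).T));d=V[:,1]*np.sign(V[0,1])
W=np.array([onz('top',u,v,.036) for u,v in p])[:,:2];t=(W-mu)@d
print('dir',np.degrees(np.arctan2(d[1],d[0])),'end',mu+d*t.min())
end=mu+d*t.min();print('len',np.ptp(t),'grip from end',end+d*.052,'cup',end+d*.104)
print('rim c',onz('top',405+201/4,195+90/4,.036))
# scene check: project predicted points
g=end+d*.052;ang=np.degrees(np.arctan2(d[1],d[0]))
sc=cv2.imread('pics/s0.png')
for q in(end,g,end+d*.104,end+d*.13):
    uv=proj('scene',[*q,.036]);cv2.circle(sc,tuple(np.int32(np.round(uv*1))),0,(0,0,255),-1)
F=lambda x,y,z:onz('top',210+(x-400)/4,100+y/4,z)
L=F(446,487,.072);Rr=F(701,510,.072);print('front top edge outer',L,Rr,np.linalg.norm((L-Rr)[:2]))
bl=F(443,348,.088);br=F(737,382,.088);print('box ends',bl,br)
tl=F(446,283,.088);tr=F(750,308,.088);print('top board front',tl,tr,np.linalg.norm((tl-tr)[:2]))
kl=F(470,62,.088);print('back left',kl, F(757,90,.088))
v=(L-Rr)[:2];yaw=np.degrees(np.arctan2(v[1],v[0]))-90
v=(tl-tr)[:2];print('yaw',yaw,np.degrees(np.arctan2(v[1],v[0]))-90)
f=(L+Rr)/2;x=np.array([np.cos(np.radians(yaw)),np.sin(np.radians(yaw))]);fl=f[:2]+.082*x
print('tray_front',f,'floor',fl,'out',((tl+tr)[:2]/2-f[:2])@x-.05)
for a,c in((-.076,-.102),(-.076,.102)):pass
y=np.array([-x[1],x[0]])
for s in(1,-1):
    uv=proj('scene',[*(f[:2]+s*.102*y),.072]);cv2.circle(sc,tuple(np.int32(np.round(uv))),0,(0,0,255),-1)
o=np.hstack([cv2.resize(sc[230:300,100:200],None,fx=4,fy=4,interpolation=0),cv2.resize(sc[150:220,300:400],None,fx=4,fy=4,interpolation=0)])
cv2.imwrite('pics/c1.png',o)
print(delta([*g,.15],ang))
E
```

```text
dir 11.751739975773736 end [ 0.34848346 -0.44183428]
len 0.1269179027148698 grip from end [ 0.3993935  -0.43124336] cup [ 0.45030355 -0.42065245]
rim c [ 0.44731345 -0.42092862  0.036     ]
front top edge outer [0.44231537 0.32567927 0.072     ] [0.42139468 0.12715033 0.072     ] 0.19962818828382442
box ends [0.54958885 0.32578566 0.088     ] [0.51986348 0.09747539 0.088     ]
top board front [0.60090999 0.32418467 0.088     ] [0.57815817 0.08689746 0.088     ] 0.2383754749783807
back left [0.77895087 0.3075995  0.088     ] [0.75390261 0.07992456 0.088     ]
yaw -6.015544393933666 -5.476949689521788
tray_front [0.43185502 0.2264148  0.072     ] floor [0.51340349 0.21782134] out 0.10899833182484588
(array([ 7.691, -2.763,  3.79 ]), array([-7.000e-02,  1.000e-02,  1.196e+01]))
```

View pics/c1.png

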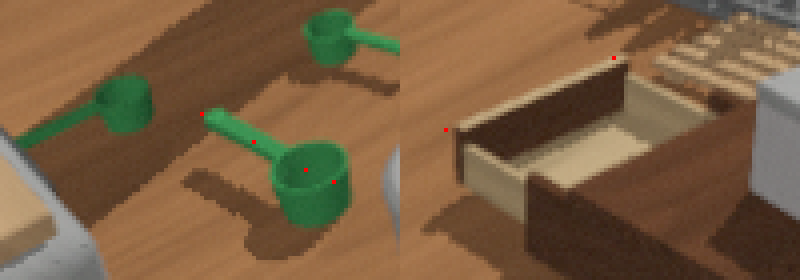

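>>> {"api": "move_arm", "payload": {"squeeze": 30, "steps": [{"tx": 2,"ty": -0.7,"tz": 1,"wz": 6,"claw": 0},{"tx": 4,"ty": -1.4,"tz": 2,"wz": 12,"claw": 0},{"tx": 6,"ty": -2.1,"tz": 3,"wz": 12,"claw": 0},{"tx": 7.7,"ty": -2.8,"tz": 4.8,"wz": 12,"claw": 0},{"tx": 7.7,"ty": -2.8,"tz": 5.5,"wz": 12,"claw": 0}]}}

```text
invalid input at $.steps[0]: expected keys wx, wy, wz, tx, ty, tz, claw
```

```bash
python3 - <<'E'
from h import *
s=arm.read_state();print(s['tool_pos'],s['grip_width'],delta([.400,-.4300,.0265],11.75))
E
```

```text
[ 0.25116517 -0.57190653  0.24467804] 0.08514924614563313 (array([ 7.734, -2.793,  8.73 ]), array([-7.000e-02,  1.000e-02,  1.196e+01]))
```

All seven keys are required in each row.

>>> {"api": "move_arm", "payload": {"squeeze": 30, "steps": [{"wx": 0,"wy": 0,"wz": 6,"tx": 2,"ty": -0.7,"tz": 1,"claw": 0},{"wx": 0,"wy": 0,"wz": 12,"tx": 4,"ty": -1.4,"tz": 2,"claw": 0},{"wx": 0,"wy": 0,"wz": 12,"tx": 6,"ty": -2.1,"tz": 3,"claw": 0},{"wx": 0,"wy": 0,"wz": 12,"tx": 7.7,"ty": -2.8,"tz": 4.8,"claw": 0},{"wx": 0,"wy": 0,"wz": 12,"tx": 7.7,"ty": -2.8,"tz": 5.5,"claw": 0}]}}

```text
t: 0.72
tool_pos: [0.4, -0.4276, 0.1053]
eef_rot: [-3.121, -0.325, 0.003]
ft_force: [-0.0, -0.6, 0.9]
grip_width: 0.0424
```

```bash
python3 - <<'E'
from h import *
s=arm.read_state();print(s['tool_pos'],s['grip_width'],delta([.400,-.4300,.0265],11.75))
E
```

```text
[ 0.40003544 -0.42757786  0.105259  ] 0.0424098728015507 (array([-0.016,  0.106,  3.15 ]), array([-0.2 ,  0.1 ,  0.15]))
```

>>> {"api": "move_arm", "payload": {"steps": [{"wx": 0,"wy": 0,"wz": 0,"tx": 0,"ty": 0,"tz": 1.5,"claw": 0},{"wx": 0,"wy": 0,"wz": 0,"tx": 0,"ty": 0,"tz": 2.6,"claw": 0},{"wx": 0,"wy": 0,"wz": 0,"tx": 0,"ty": 0,"tz": 3.2,"claw": 0},{"wx": 0,"wy": 0,"wz": 0,"tx": 0,"ty": 0,"tz": 3.23,"claw": 0},{"wx": 0,"wy": 0,"wz": 0,"tx": 0,"ty": 0,"tz": 3.23,"claw": 0}]}}

```text
t: 1.35
tool_pos: [0.3997, -0.4316, 0.0279]
eef_rot: [3.124, 0.32, 0.001]
ft_force: [-0.1, -0.4, 0.0]
grip_width: 0.0428
```

```bash
python3 - <<'E'
from h import *
s=arm.read_state();print(s['tool_pos'],s['grip_width'],s['ft_force'])
a=snap('scene','s1.png');b=snap('top','t1.png')
o=np.hstack([cv2.resize(a[200:300,100:200],None,fx=4,fy=4,interpolation=2),cv2.resize(b[190:290,400:500],None,fx=4,fy=4,interpolation=2)])
cv2.imwrite('pics/c2.png',o[:,:,::-1])
E
```

```text
[ 0.39969024 -0.43155228  0.02792765] 0.04280170635314496 [-0.09014802 -0.3620084   0.03406604]
```

View pics/c2.png

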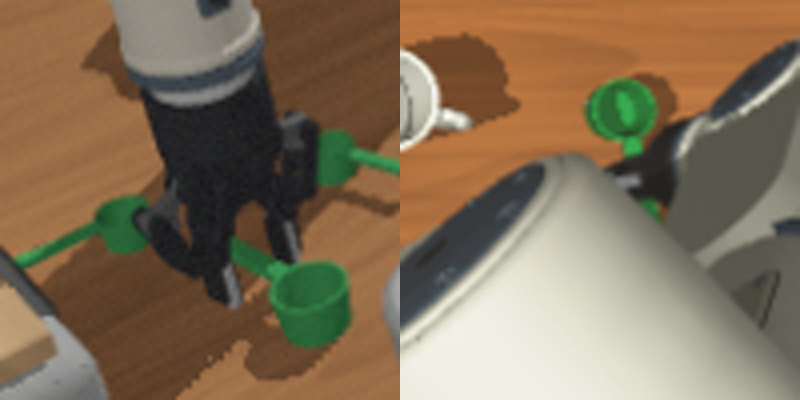

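The picture shows the fingers straddling the handle, clear of the other scoops. I'll close and lift slightly.

>>> {"api": "move_arm", "payload": {"squeeze": 30, "steps": [{"wx": 0,"wy": 0,"wz": 0,"tx": 0,"ty": 0,"tz": 0,"claw": -1},{"wx": 0,"wy": 0,"wz": 0,"tx": 0,"ty": 0,"tz": 0,"claw": -1},{"wx": 0,"wy": 0,"wz": 0,"tx": 0,"ty": 0,"tz": 0,"claw": -1},{"wx": 0,"wy": 0,"wz": 0,"tx": 0,"ty": 0,"tz": 0,"claw": -1},{"wx": 0,"wy": 0,"wz": 0,"tx": 0,"ty": 0,"tz": 0,"claw": -1}]}}

```text
t: 2.08
tool_pos: [0.3995, -0.4311, 0.0274]
eef_rot: [3.125, 0.32, 0.0]
ft_force: [-1.4, -0.1, 5.6]
grip_width: 0.0134
```

>>> {"api": "move_arm", "payload": {"steps": [{"wx": 0,"wy": 0,"wz": 0,"tx": 0,"ty": 0,"tz": -0.2,"claw": -1},{"wx": 0,"wy": 0,"wz": 0,"tx": 0,"ty": 0,"tz": -1.2,"claw": -1},{"wx": 0,"wy": 0,"wz": 0,"tx": 0,"ty": 0,"tz": -3,"claw": -1},{"wx": 0,"wy": 0,"wz": 0,"tx": 0,"ty": 0,"tz": -5,"claw": -1},{"wx": 0,"wy": 0,"wz": 0,"tx": 0,"ty": 0,"tz": -7,"claw": -1}]}}

```text
t: 2.7
tool_pos: [0.3991, -0.4303, 0.2034]
eef_rot: [-3.124, -0.32, 0.001]
ft_force: [0.3, -1.0, -1.8]
grip_width: 0.0133
```

```bash
python3 - <<'E'
from h import *
s=arm.read_state();print(s['tool_pos'],s['eef_rot'],s['grip_width'],s['ft_force'],s['moment'])
yaw=-5.8;x=np.array([np.cos(np.radians(yaw)),np.sin(np.radians(yaw))]);y=np.array([-x[1],x[0]])
f=np.array([.4335,.228]);fl=f+.082*x
g=fl-.013*y-0.005*x
print(g,delta([*g,.20],yaw+90),s['qpos'])
a=snap('scene','s2.png');b=snap('top','t2.png')
o=np.hstack([cv2.resize(a[130:280,60:260],None,fx=2,fy=2,interpolation=2),cv2.resize(b[150:300,380:580],None,fx=2,fy=2,interpolation=2)])
cv2.imwrite('pics/c3.png',o[:,:,::-1])
E
```

```text
[ 0.39911145 -0.4302941   0.20340467] [-3.12446079e+00 -3.20470307e-01  6.56261442e-04] 0.013271909770991555 [ 0.32672559 -1.01939414 -1.76369119] [0.02542263 0.07224092 0.03528463]
[0.50879208 0.20728522] (array([  9.473, -24.081,   0.152]), array([-5.000e-02, -1.000e-02, -7.249e+01])) [-8.25593806e-01  3.37982869e-01  1.75651992e+00  1.25943562e-04
  1.04793246e+00  5.40718045e-01]
```

View pics/c3.png

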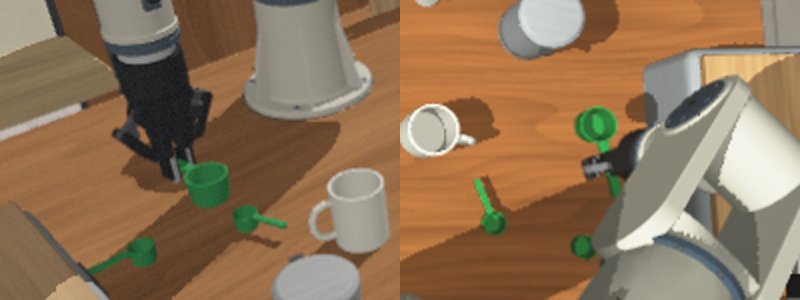

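The scoop is held, cup up, with a 13.3 mm grip width. Carrying it to the tray.

>>> {"api": "move_arm", "payload": {"steps": [{"wx": 0,"wy": 0,"wz": -5,"tx": 0.5,"ty": -1.2,"tz": 0,"claw": -1},{"wx": 0,"wy": 0,"wz": -11,"tx": 1.2,"ty": -3.2,"tz": 0,"claw": -1},{"wx": 0,"wy": 0,"wz": -17,"tx": 2,"ty": -5.2,"tz": 0,"claw": -1},{"wx": 0,"wy": 0,"wz": -23,"tx": 2.8,"ty": -7.2,"tz": 0,"claw": -1},{"wx": 0,"wy": 0,"wz": -29,"tx": 3.6,"ty": -9.2,"tz": 0,"claw": -1}]}}

```text
t: 3.42
tool_pos: [0.4404, -0.1854, 0.2014]
eef_rot: [-2.943, -1.097, 0.001]
ft_force: [0.6, -0.9, -0.5]
grip_width: 0.0132
```

```bash
cat >> h.py <<'E'
YAW=-5.8;X=np.array([np.cos(np.radians(YAW)),np.sin(np.radians(YAW))]);Y=np.array([-X[1],X[0]])
F0=np.array([.4335,.228]);FL=F0+.082*X
E
python3 - <<'E'
from h import *
s=arm.read_state();print(s['tool_pos'],s['grip_width'],delta([.5088,.2073,.205],84.2))
E
```

```text
[ 0.44043115 -0.18539675  0.20135502] 0.013239541608270046 (array([ 12.349, -10.086,  -0.14 ]), array([-6.000e-02, -1.000e-02, -4.331e+01]))
```

>>> {"api": "move_arm", "payload": {"steps": [{"wx": 0,"wy": 0,"wz": -6,"tx": 1.5,"ty": -1.2,"tz": 0,"claw": -1},{"wx": 0,"wy": 0,"wz": -12,"tx": 3,"ty": -2.4,"tz": 0,"claw": -1},{"wx": 0,"wy": 0,"wz": -18,"tx": 4.5,"ty": -3.6,"tz": 0,"claw": -1},{"wx": 0,"wy": 0,"wz": -24,"tx": 6,"ty": -4.8,"tz": 0,"claw": -1},{"wx": 0,"wy": 0,"wz": -30,"tx": 7.5,"ty": -6,"tz": 0,"claw": -1}]}}

```text
t: 4.05
tool_pos: [0.4847, 0.0504, 0.2014]
eef_rot: [-2.559, -1.822, 0.001]
ft_force: [-0.0, 0.3, 0.3]
grip_width: 0.0136
```

```bash
python3 - <<'E'
from h import *
s=arm.read_state();print(s['tool_pos'],s['grip_width'],delta([.5088,.2073,.205],84.2))
E
```

```text
[0.48469495 0.05035994 0.20136151] 0.013613332233462266 (array([ 6.248, -1.141, -0.147]), array([ -0.06,   0.02, -13.28]))
```

>>> {"api": "move_arm", "payload": {"steps": [{"wx": 0,"wy": 0,"wz": -6,"tx": 2,"ty": -0.4,"tz": 0,"claw": -1},{"wx": 0,"wy": 0,"wz": -13,"tx": 4,"ty": -0.8,"tz": 0,"claw": -1},{"wx": 0,"wy": 0,"wz": -13,"tx": 5.6,"ty": -1.1,"tz": 0,"claw": -1},{"wx": 0,"wy": 0,"wz": -13,"tx": 6,"ty": -1.1,"tz": 0,"claw": -1},{"wx": 0,"wy": 0,"wz": -13,"tx": 6,"ty": -1.1,"tz": 0,"claw": -1}]}}

```text
t: 4.68
tool_pos: [0.5083, 0.1994, 0.2013]
eef_rot: [-2.339, -2.097, 0.002]
ft_force: [0.2, -1.2, -1.0]
grip_width: 0.013
```

```bash
python3 - <<'E'
from h import *
s=arm.read_state();print(s['tool_pos'],s['grip_width'],delta([.5088,.2073,.205],84.2))
a=snap('scene','s3.png');b=snap('top','t3.png')
o=np.hstack([cv2.resize(a[70:270,280:480],None,fx=2,fy=2,interpolation=2),cv2.resize(b[100:300,180:380],None,fx=2,fy=2,interpolation=2)])
cv2.imwrite('pics/c4.png',o[:,:,::-1])
E
```

```text
[0.50830862 0.19935665 0.20128898] 0.012951633688879955 (array([ 0.318, -0.015, -0.149]), array([-0.07,  0.05, -0.43]))
```

View pics/c4.png

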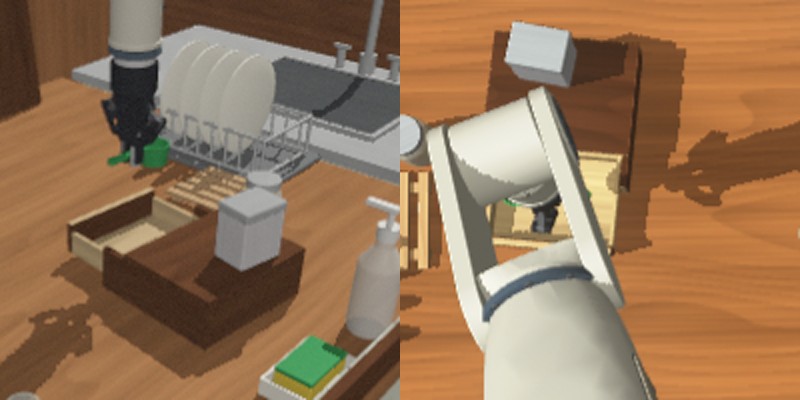

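>>> {"api": "move_arm", "payload": {"steps": [{"wx": 0,"wy": 0,"wz": 0,"tx": 0.2,"ty": 0,"tz": 1,"claw": -1},{"wx": 0,"wy": 0,"wz": 0,"tx": 0.2,"ty": 0,"tz": 2.5,"claw": -1},{"wx": 0,"wy": 0,"wz": 0,"tx": 0.2,"ty": 0,"tz": 4,"claw": -1},{"wx": 0,"wy": 0,"wz": 0,"tx": 0.2,"ty": 0,"tz": 4.6,"claw": -1},{"wx": 0,"wy": 0,"wz": 0,"tx": 0.2,"ty": 0,"tz": 4.6,"claw": -1}]}}

```text
t: 5.4
tool_pos: [0.5089, 0.2035, 0.0866]
eef_rot: [-2.341, -2.095, 0.003]
ft_force: [-0.2, -0.3, -0.5]
grip_width: 0.0127
```

```bash
python3 - <<'E'
from h import *
a=snap('scene','s4.png')
s=arm.read_state();print(s['tool_pos'],s['grip_width'],s['ft_force'],delta([.5088,.2073,.049],84.2))
cv2.imwrite('pics/c5.png',cv2.resize(a[100:250,290:440],None,fx=4,fy=4,interpolation=2)[:,:,::-1])
E
```

```text
[0.50965998 0.2039273  0.08758757] 0.013383680603483529 [ 0.0331587   0.09073866 -0.44612694] (array([ 0.13 , -0.049,  1.544]), array([ 0.01, -0.  , -0.53]))
```

View pics/c5.png

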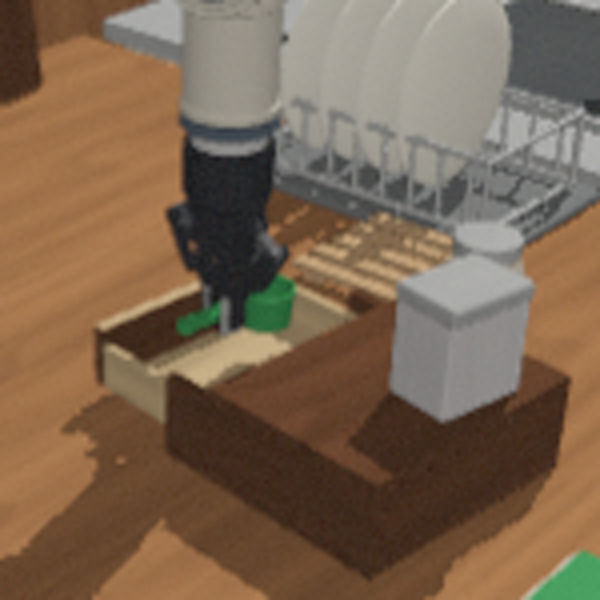

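The scoop is above the tray interior, level, and clear of the walls. Lowering slowly.

>>> {"api": "move_arm", "payload": {"steps": [{"wx": 0,"wy": 0,"wz": 0,"tx": 0,"ty": 0,"tz": 0.5,"claw": -1},{"wx": 0,"wy": 0,"wz": 0,"tx": 0,"ty": 0,"tz": 0.9,"claw": -1},{"wx": 0,"wy": 0,"wz": 0,"tx": 0,"ty": 0,"tz": 1.2,"claw": -1},{"wx": 0,"wy": 0,"wz": 0,"tx": 0,"ty": 0,"tz": 1.4,"claw": -1},{"wx": 0,"wy": 0,"wz": 0,"tx": 0,"ty": 0,"tz": 1.45,"claw": -1}]}}

```text
t: 6.08
tool_pos: [0.5091, 0.2043, 0.0504]
eef_rot: [-2.34, -2.096, 0.001]
ft_force: [0.2, 0.9, -0.3]
grip_width: 0.0135
```

>>> {"api": "move_arm", "payload": {"steps": [{"wx": 0,"wy": 0,"wz": 0,"tx": 0,"ty": 0,"tz": 0,"claw": -1},{"wx": 0,"wy": 0,"wz": 0,"tx": 0,"ty": 0,"tz": 0.03,"claw": -1},{"wx": 0,"wy": 0,"wz": 0,"tx": 0,"ty": 0,"tz": 0.06,"claw": -1}]}}

```text
t: 6.45
tool_pos: [0.5094, 0.2044, 0.0494]
eef_rot: [2.34, 2.096, 0.001]
ft_force: [0.2, 0.6, -0.1]
grip_width: 0.0134
```

>>> {"api": "move_arm", "payload": {"steps": [{"wx": 0,"wy": 0,"wz": 0,"tx": 0,"ty": 0,"tz": 0.02,"claw": -1},{"wx": 0,"wy": 0,"wz": 0,"tx": 0,"ty": 0,"tz": 0.04,"claw": -1},{"wx": 0,"wy": 0,"wz": 0,"tx": 0,"ty": 0,"tz": 0.04,"claw": -1}]}}

```text
t: 6.82
tool_pos: [0.5094, 0.2043, 0.0485]
eef_rot: [2.34, 2.096, 0.0]
ft_force: [-1.0, -1.6, 4.3]
grip_width: 0.0133
```

>>> {"api": "move_arm", "payload": {"steps": [{"wx": 0,"wy": 0,"wz": 0,"tx": 0,"ty": 0,"tz": 0.02,"claw": -1},{"wx": 0,"wy": 0,"wz": 0,"tx": 0,"ty": 0,"tz": 0.02,"claw": -1}]}}

```text
t: 7.08
tool_pos: [0.5096, 0.2041, 0.0483]
eef_rot: [2.34, 2.096, 0.0]
ft_force: [-1.2, -4.2, 8.5]
grip_width: 0.0133
```

The scoop has landed: contact force appears at TCP z = 0.0485, as expected. Releasing.

>>> {"api": "move_arm", "payload": {"steps": [{"wx": 0,"wy": 0,"wz": 0,"tx": 0,"ty": 0,"tz": -0.03,"claw": -1},{"wx": 0,"wy": 0,"wz": 0,"tx": 0,"ty": 0,"tz": -0.03,"claw": -0.5},{"wx": 0,"wy": 0,"wz": 0,"tx": 0,"ty": 0,"tz": -0.03,"claw": -0.2},{"wx": 0,"wy": 0,"wz": 0,"tx": 0,"ty": 0,"tz": -0.03,"claw": -0.2},{"wx": 0,"wy": 0,"wz": 0,"tx": 0,"ty": 0,"tz": -0.03,"claw": -0.2}]}}

```text
t: 7.7
tool_pos: [0.5093, 0.2044, 0.0485]
eef_rot: [-2.34, -2.096, 0.0]
ft_force: [1.1, -0.5, -0.4]
grip_width: 0.0344
```

>>> {"api": "move_arm", "payload": {"steps": [{"wx": 0,"wy": 0,"wz": 0,"tx": 0,"ty": 0,"tz": -0.5,"claw": -0.2},{"wx": 0,"wy": 0,"wz": 0,"tx": 0,"ty": 0,"tz": -1.5,"claw": -0.2},{"wx": 0,"wy": 0,"wz": 0,"tx": 0,"ty": 0,"tz": -3,"claw": -0.2},{"wx": 0,"wy": 0,"wz": 0,"tx": 0,"ty": 0,"tz": -4,"claw": -0.2},{"wx": 0,"wy": 0,"wz": 0,"tx": 0,"ty": 0,"tz": -4,"claw": -0.2}]}}

```text
t: 8.32
tool_pos: [0.5107, 0.2049, 0.1513]
eef_rot: [2.339, 2.095, 0.007]
ft_force: [0.2, 0.5, 0.1]
grip_width: 0.0343
```

```bash
python3 - <<'E'
from h import *
a=snap('scene','s5.png')
s=arm.read_state();p=[*(F0-.06*X),.15]
print(s['tool_pos'],s['grip_width'],s['ft_force'],delta(p,YAW),p,s['qpos'])
cv2.imwrite('pics/c6.png',cv2.resize(a[100:250,290:440],None,fx=4,fy=4,interpolation=2)[:,:,::-1])
E
```

```text
[0.50987235 0.20457856 0.14981824] 0.03412649437115339 [-0.44042013 -0.24984278  0.12844336] (array([ 0.576, -5.539, -0.019]), array([ 5.000e-02, -1.500e-01,  8.951e+01])) [np.float64(0.3738071574702727), np.float64(0.23406337783097678), 0.15] [ 3.78847768e-01  3.48635219e-01  1.88252086e+00 -1.62043281e-05
  9.07973695e-01  4.88664655e-01]
```

View pics/c6.png

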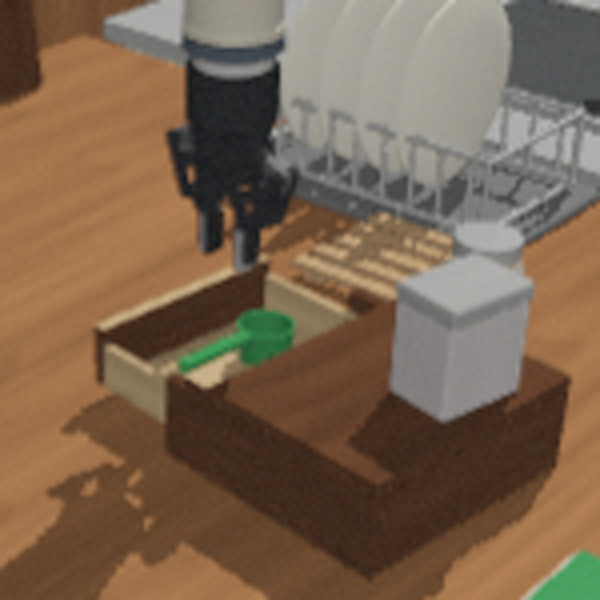

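The scoop stands upright in the tray, released. Now I'll back off in front of the tray, turn the tool square to the front and shut the fingers.

>>> {"api": "move_arm", "payload": {"steps": [{"wx": 0,"wy": 0,"wz": 10,"tx": 0.1,"ty": -1.1,"tz": 0,"claw": -0.6},{"wx": 0,"wy": 0,"wz": 20,"tx": 0.2,"ty": -2.2,"tz": 0,"claw": -1},{"wx": 0,"wy": 0,"wz": 30,"tx": 0.3,"ty": -3.4,"tz": 0,"claw": -1},{"wx": 0,"wy": 0,"wz": 40,"tx": 0.45,"ty": -4.5,"tz": 0,"claw": -1},{"wx": 0,"wy": 0,"wz": 50,"tx": 0.57,"ty": -5.5,"tz": 0,"claw": -1}]}}

```text
t: 9.0
tool_pos: [0.3726, 0.2333, 0.1476]
eef_rot: [3.009, 0.902, -0.003]
ft_force: [0.0, 0.4, -0.1]
grip_width: -0.0003
```

>>> {"api": "move_arm", "payload": {"steps": [{"wx": 0,"wy": 0,"wz": 10,"tx": 0,"ty": 0,"tz": 0,"claw": -1},{"wx": 0,"wy": 0,"wz": 20,"tx": 0,"ty": 0,"tz": 0,"claw": -1},{"wx": 0,"wy": 0,"wz": 30,"tx": 0,"ty": 0,"tz": 0,"claw": -1},{"wx": 0,"wy": 0,"wz": 39.5,"tx": 0,"ty": 0,"tz": 0,"claw": -1},{"wx": 0,"wy": 0,"wz": 39.5,"tx": 0,"ty": 0,"tz": 0,"claw": -1}]}}

```text
t: 9.62
tool_pos: [0.3736, 0.2332, 0.1478]
eef_rot: [3.137, -0.157, -0.002]
ft_force: [-0.2, 0.8, -1.0]
grip_width: 0.0003
```

```bash
python3 - <<'E'
from h import *
s=arm.read_state();p=[*(F0-.045*X),.045]
print(s['tool_pos'],s['grip_width'],s['ft_force'],delta(p,YAW),p,s['qpos'])
E
```

```text
[0.37362436 0.23322503 0.14781132] 0.0002902035313576168 [-0.24224895  0.78065596 -1.02570606] (array([ 0.609, -0.037,  4.112]), array([0.05, 0.07, 0.07])) [np.float64(0.38873036810270456), np.float64(0.23254753337323258), 0.045] [5.54626143e-01 1.99921240e-01 2.10406137e+00 1.58123230e-05
 8.39185383e-01 2.22539101e+00]
```

>>> {"api": "move_arm", "payload": {"steps": [{"wx": 0,"wy": 0,"wz": 0,"tx": 0,"ty": 0,"tz": 1.5,"claw": -1},{"wx": 0,"wy": 0,"wz": 0,"tx": 0,"ty": 0,"tz": 3,"claw": -1},{"wx": 0,"wy": 0,"wz": 0,"tx": 0.3,"ty": 0,"tz": 4,"claw": -1},{"wx": 0,"wy": 0,"wz": 0,"tx": 0.8,"ty": 0,"tz": 4.1,"claw": -1},{"wx": 0,"wy": 0,"wz": 0,"tx": 1.2,"ty": 0,"tz": 4.1,"claw": -1}]}}

```text
t: 10.25
tool_pos: [0.4052, 0.2307, 0.0464]
eef_rot: [-3.138, 0.156, -0.0]
ft_force: [0.2, 0.5, -0.2]
grip_width: -0.0002
```

>>> {"api": "move_arm", "payload": {"steps": [{"wx": 0,"wy": 0,"wz": 0,"tx": 0.1,"ty": 0,"tz": 0,"claw": -1},{"wx": 0,"wy": 0,"wz": 0,"tx": 0.2,"ty": 0,"tz": 0,"claw": -1},{"wx": 0,"wy": 0,"wz": 0,"tx": 0.3,"ty": 0,"tz": 0,"claw": -1},{"wx": 0,"wy": 0,"wz": 0,"tx": 0.4,"ty": 0,"tz": 0,"claw": -1},{"wx": 0,"wy": 0,"wz": 0,"tx": 0.5,"ty": 0,"tz": 0,"claw": -1}]}}

```text
t: 10.88
tool_pos: [0.4166, 0.2293, 0.0461]
eef_rot: [-3.138, 0.159, -0.0]
ft_force: [-0.3, -0.2, 0.7]
grip_width: -0.0001
```

>>> {"api": "move_arm", "payload": {"steps": [{"wx": 0,"wy": 0,"wz": 0,"tx": 0.1,"ty": 0,"tz": 0,"claw": -1},{"wx": 0,"wy": 0,"wz": 0,"tx": 0.2,"ty": 0,"tz": 0,"claw": -1},{"wx": 0,"wy": 0,"wz": 0,"tx": 0.3,"ty": 0,"tz": 0,"claw": -1},{"wx": 0,"wy": 0,"wz": 0,"tx": 0.4,"ty": 0,"tz": 0,"claw": -1},{"wx": 0,"wy": 0,"wz": 0,"tx": 0.5,"ty": 0,"tz": 0,"claw": -1}]}}

```text
t: 11.5
tool_pos: [0.4289, 0.2279, 0.046]
eef_rot: [3.137, -0.159, -0.001]
ft_force: [-2.0, -0.4, -0.0]
grip_width: 0.0002
```

Contact is felt at about 2 N. Pushing on through the free slide.

>>> {"api": "move_arm", "payload": {"steps": [{"wx": 0,"wy": 0,"wz": 0,"tx": 0.13,"ty": 0,"tz": 0,"claw": -1},{"wx": 0,"wy": 0,"wz": 0,"tx": 0.26,"ty": 0,"tz": 0,"claw": -1},{"wx": 0,"wy": 0,"wz": 0,"tx": 0.39,"ty": 0,"tz": 0,"claw": -1},{"wx": 0,"wy": 0,"wz": 0,"tx": 0.52,"ty": 0,"tz": 0,"claw": -1},{"wx": 0,"wy": 0,"wz": 0,"tx": 0.65,"ty": 0,"tz": 0,"claw": -1}]}}

```text
t: 12.12
tool_pos: [0.4453, 0.2263, 0.046]
eef_rot: [3.138, -0.159, -0.0]
ft_force: [-1.5, -0.5, -0.3]
grip_width: -0.0003
```

>>> {"api": "move_arm", "payload": {"steps": [{"wx": 0,"wy": 0,"wz": 0,"tx": 0.13,"ty": 0,"tz": 0,"claw": -1},{"wx": 0,"wy": 0,"wz": 0,"tx": 0.26,"ty": 0,"tz": 0,"claw": -1},{"wx": 0,"wy": 0,"wz": 0,"tx": 0.39,"ty": 0,"tz": 0,"claw": -1},{"wx": 0,"wy": 0,"wz": 0,"tx": 0.52,"ty": 0,"tz": 0,"claw": -1},{"wx": 0,"wy": 0,"wz": 0,"tx": 0.65,"ty": 0,"tz": 0,"claw": -1}]}}

```text
t: 12.75
tool_pos: [0.4615, 0.2247, 0.046]
eef_rot: [3.138, -0.159, 0.0]
ft_force: [-1.4, -0.6, 0.5]
grip_width: -0.0004
```

>>> {"api": "move_arm", "payload": {"steps": [{"wx": 0,"wy": 0,"wz": 0,"tx": 0.1,"ty": 0,"tz": 0,"claw": -1},{"wx": 0,"wy": 0,"wz": 0,"tx": 0.2,"ty": 0,"tz": 0,"claw": -1},{"wx": 0,"wy": 0,"wz": 0,"tx": 0.3,"ty": 0,"tz": 0,"claw": -1},{"wx": 0,"wy": 0,"wz": 0,"tx": 0.4,"ty": 0,"tz": 0,"claw": -1},{"wx": 0,"wy": 0,"wz": 0,"tx": 0.5,"ty": 0,"tz": 0,"claw": -1}]}}

```text
t: 13.38
tool_pos: [0.4738, 0.2235, 0.0461]
eef_rot: [3.138, -0.159, 0.0]
ft_force: [-0.8, -0.1, -0.4]
grip_width: -0.0001
```

>>> {"api": "move_arm", "payload": {"steps": [{"wx": 0,"wy": 0,"wz": 0,"tx": 0.1,"ty": 0,"tz": 0,"claw": -1},{"wx": 0,"wy": 0,"wz": 0,"tx": 0.2,"ty": 0,"tz": 0,"claw": -1},{"wx": 0,"wy": 0,"wz": 0,"tx": 0.3,"ty": 0,"tz": 0,"claw": -1},{"wx": 0,"wy": 0,"wz": 0,"tx": 0.4,"ty": 0,"tz": 0,"claw": -1},{"wx": 0,"wy": 0,"wz": 0,"tx": 0.5,"ty": 0,"tz": 0,"claw": -1}]}}

```text
t: 14.0
tool_pos: [0.4858, 0.2222, 0.0459]
eef_rot: [3.137, -0.159, -0.002]
ft_force: [-5.9, -0.3, 1.6]
grip_width: 0.0004
```

>>> {"api": "move_arm", "payload": {"steps": [{"wx": 0,"wy": 0,"wz": 0,"tx": 0.06,"ty": 0,"tz": 0,"claw": -1},{"wx": 0,"wy": 0,"wz": 0,"tx": 0.12,"ty": 0,"tz": 0,"claw": -1},{"wx": 0,"wy": 0,"wz": 0,"tx": 0.18,"ty": 0,"tz": 0,"claw": -1},{"wx": 0,"wy": 0,"wz": 0,"tx": 0.24,"ty": 0,"tz": 0,"claw": -1},{"wx": 0,"wy": 0,"wz": 0,"tx": 0.3,"ty": 0,"tz": 0,"claw": -1}]}}

```text
t: 14.62
tool_pos: [0.4924, 0.2213, 0.0458]
eef_rot: [3.137, -0.159, -0.004]
ft_force: [-6.0, 1.0, 1.2]
grip_width: 0.0001
```

>>> {"api": "move_arm", "payload": {"steps": [{"wx": 0,"wy": 0,"wz": 0,"tx": 0.06,"ty": 0,"tz": 0,"claw": -1},{"wx": 0,"wy": 0,"wz": 0,"tx": 0.12,"ty": 0,"tz": 0,"claw": -1},{"wx": 0,"wy": 0,"wz": 0,"tx": 0.18,"ty": 0,"tz": 0,"claw": -1},{"wx": 0,"wy": 0,"wz": 0,"tx": 0.24,"ty": 0,"tz": 0,"claw": -1},{"wx": 0,"wy": 0,"wz": 0,"tx": 0.3,"ty": 0,"tz": 0,"claw": -1}]}}

```text
t: 15.25
tool_pos: [0.4995, 0.2205, 0.0457]
eef_rot: [3.137, -0.159, -0.005]
ft_force: [-8.4, 1.9, 4.0]
grip_width: -0.0002
```

>>> {"api": "move_arm", "payload": {"steps": [{"wx": 0,"wy": 0,"wz": 0,"tx": 0.04,"ty": 0,"tz": 0,"claw": -1},{"wx": 0,"wy": 0,"wz": 0,"tx": 0.08,"ty": 0,"tz": 0,"claw": -1},{"wx": 0,"wy": 0,"wz": 0,"tx": 0.12,"ty": 0,"tz": 0,"claw": -1},{"wx": 0,"wy": 0,"wz": 0,"tx": 0.16,"ty": 0,"tz": 0,"claw": -1},{"wx": 0,"wy": 0,"wz": 0,"tx": 0.2,"ty": 0,"tz": 0,"claw": -1}]}}

```text
t: 15.88
tool_pos: [0.5041, 0.2199, 0.0456]
eef_rot: [3.136, -0.159, -0.006]
ft_force: [-7.9, 1.3, 2.6]
grip_width: -0.0
```

>>> {"api": "move_arm", "payload": {"steps": [{"wx": 0,"wy": 0,"wz": 0,"tx": 0.04,"ty": 0,"tz": 0,"claw": -1},{"wx": 0,"wy": 0,"wz": 0,"tx": 0.08,"ty": 0,"tz": 0,"claw": -1},{"wx": 0,"wy": 0,"wz": 0,"tx": 0.12,"ty": 0,"tz": 0,"claw": -1},{"wx": 0,"wy": 0,"wz": 0,"tx": 0.16,"ty": 0,"tz": 0,"claw": -1},{"wx": 0,"wy": 0,"wz": 0,"tx": 0.2,"ty": 0,"tz": 0,"claw": -1}]}}

```text
t: 16.5
tool_pos: [0.5088, 0.2194, 0.0456]
eef_rot: [3.136, -0.159, -0.006]
ft_force: [-9.2, 1.0, 4.1]
grip_width: 0.0001
```

>>> {"api": "move_arm", "payload": {"steps": [{"wx": 0,"wy": 0,"wz": 0,"tx": 0.03,"ty": 0,"tz": 0,"claw": -1},{"wx": 0,"wy": 0,"wz": 0,"tx": 0.06,"ty": 0,"tz": 0,"claw": -1},{"wx": 0,"wy": 0,"wz": 0,"tx": 0.09,"ty": 0,"tz": 0,"claw": -1},{"wx": 0,"wy": 0,"wz": 0,"tx": 0.12,"ty": 0,"tz": 0,"claw": -1}]}}

```text
t: 17.0
tool_pos: [0.5117, 0.2191, 0.0456]
eef_rot: [3.136, -0.159, -0.007]
ft_force: [-9.4, 2.3, 3.9]
grip_width: 0.0001
```

>>> {"api": "move_arm", "payload": {"steps": [{"wx": 0,"wy": 0,"wz": 0,"tx": 0.02,"ty": 0,"tz": 0,"claw": -1},{"wx": 0,"wy": 0,"wz": 0,"tx": 0.04,"ty": 0,"tz": 0,"claw": -1},{"wx": 0,"wy": 0,"wz": 0,"tx": 0.06,"ty": 0,"tz": 0,"claw": -1}]}}

```text
t: 17.38
tool_pos: [0.5131, 0.2189, 0.0456]
eef_rot: [3.136, -0.159, -0.007]
ft_force: [-10.2, 2.0, 4.7]
grip_width: 0.0001
```

>>> {"api": "move_arm", "payload": {"steps": [{"wx": 0,"wy": 0,"wz": 0,"tx": 0.02,"ty": 0,"tz": 0,"claw": -1},{"wx": 0,"wy": 0,"wz": 0,"tx": 0.04,"ty": 0,"tz": 0,"claw": -1},{"wx": 0,"wy": 0,"wz": 0,"tx": 0.06,"ty": 0,"tz": -0.01,"claw": -1}]}}

```text
t: 17.75
tool_pos: [0.5143, 0.2188, 0.0456]
eef_rot: [3.136, -0.159, -0.008]
ft_force: [-10.0, 2.7, 1.9]
grip_width: -0.0003
```

```bash
python3 - <<'E'
from h import *
snap('scene','s6.png');s=arm.read_state();print(s['tool_pos'],s['ft_force'],np.linalg.norm(s['ft_force']),s['moment'])
a=cv2.imread('pics/s6.png')
cv2.imwrite('pics/c7.png',cv2.resize(a[100:250,290:440],None,fx=4,fy=4,interpolation=2))
E
```

```text
[0.51437934 0.21878955 0.04562504] [-10.37243815   3.24563815   2.36035727] 11.121732174305057 [ 0.27487821  1.33035572 -0.00508343]
```

View pics/c7.png

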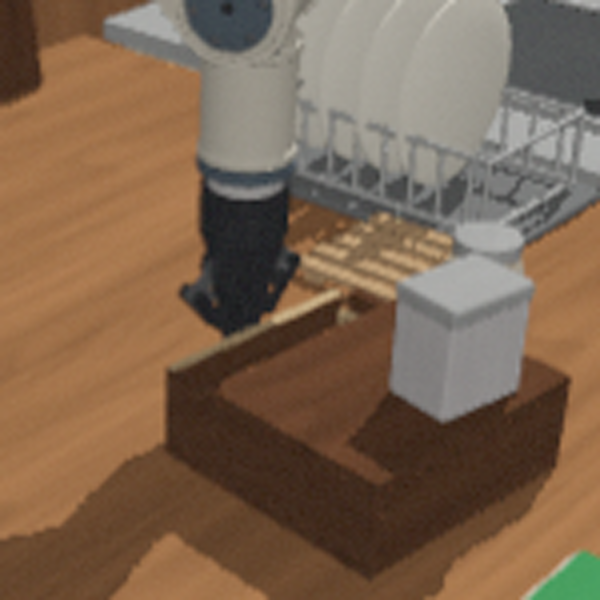

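The tray is about 10 mm or less out, with the fingers square on the front board. I'll continue in small steps.

>>> {"api": "move_arm", "payload": {"steps": [{"wx": 0,"wy": 0,"wz": 0,"tx": 0.02,"ty": 0,"tz": 0,"claw": -1},{"wx": 0,"wy": 0,"wz": 0,"tx": 0.04,"ty": 0,"tz": 0,"claw": -1},{"wx": 0,"wy": 0,"wz": 0,"tx": 0.06,"ty": 0,"tz": -0.01,"claw": -1}]}}

```text
t: 18.18
tool_pos: [0.5156, 0.2186, 0.0457]
eef_rot: [3.136, -0.159, -0.008]
ft_force: [-10.6, 2.7, -0.8]
grip_width: -0.0001
```

>>> {"api": "move_arm", "payload": {"steps": [{"wx": 0,"wy": 0,"wz": 0,"tx": 0.01,"ty": 0,"tz": 0,"claw": -1},{"wx": 0,"wy": 0,"wz": 0,"tx": 0.02,"ty": 0,"tz": 0,"claw": -1}]}}

```text
t: 18.42
tool_pos: [0.5161, 0.2186, 0.0457]
eef_rot: [3.136, -0.159, -0.008]
ft_force: [-10.9, 3.4, 1.5]
grip_width: -0.0002
```

>>> {"api": "move_arm", "payload": {"steps": [{"wx": 0,"wy": 0,"wz": 0,"tx": 0.02,"ty": 0,"tz": 0,"claw": -1},{"wx": 0,"wy": 0,"wz": 0,"tx": 0.04,"ty": 0,"tz": 0,"claw": -1},{"wx": 0,"wy": 0,"wz": 0,"tx": 0.055,"ty": 0,"tz": 0,"claw": -1}]}}

```text
t: 18.8
tool_pos: [0.5174, 0.2184, 0.0457]
eef_rot: [3.136, -0.159, -0.009]
ft_force: [-10.8, 2.2, 2.9]
grip_width: -0.0001
```

```bash
sleep 0
```

>>> {"api": "move_arm", "payload": {"steps": [{"wx": 0,"wy": 0,"wz": 0,"tx": 0.015,"ty": 0,"tz": 0,"claw": -1},{"wx": 0,"wy": 0,"wz": 0,"tx": 0.03,"ty": 0,"tz": 0,"claw": -1},{"wx": 0,"wy": 0,"wz": 0,"tx": 0.045,"ty": 0,"tz": 0,"claw": -1},{"wx": 0,"wy": 0,"wz": 0,"tx": 0.06,"ty": 0,"tz": 0,"claw": -1}]}}

```text
t: 19.3
tool_pos: [0.5188, 0.2183, 0.0457]
eef_rot: [3.136, -0.159, -0.009]
ft_force: [-10.5, 3.6, 1.8]
grip_width: -0.0001
```

>>> {"api": "move_arm", "payload": {"steps": [{"wx": 0,"wy": 0,"wz": 0,"tx": 0.015,"ty": 0,"tz": 0,"claw": -1},{"wx": 0,"wy": 0,"wz": 0,"tx": 0.03,"ty": 0,"tz": 0,"claw": -1},{"wx": 0,"wy": 0,"wz": 0,"tx": 0.045,"ty": 0,"tz": 0,"claw": -1},{"wx": 0,"wy": 0,"wz": 0,"tx": 0.06,"ty": 0,"tz": 0,"claw": -1}]}}

```text
t: 19.8
tool_pos: [0.5202, 0.2181, 0.0456]
eef_rot: [3.136, -0.159, -0.009]
ft_force: [-11.0, 2.3, 2.3]
grip_width: -0.0
```

>>> {"api": "move_arm", "payload": {"steps": [{"wx": 0,"wy": 0,"wz": 0,"tx": 0.015,"ty": 0,"tz": 0,"claw": -1},{"wx": 0,"wy": 0,"wz": 0,"tx": 0.03,"ty": 0,"tz": 0,"claw": -1},{"wx": 0,"wy": 0,"wz": 0,"tx": 0.045,"ty": 0,"tz": 0,"claw": -1},{"wx": 0,"wy": 0,"wz": 0,"tx": 0.06,"ty": 0,"tz": 0,"claw": -1}]}}

```text
t: 20.3
tool_pos: [0.5217, 0.218, 0.0457]
eef_rot: [3.136, -0.159, -0.009]
ft_force: [-11.0, 3.1, 2.6]
grip_width: 0.0001
```

>>> {"api": "move_arm", "payload": {"steps": [{"wx": 0,"wy": 0,"wz": 0,"tx": 0.015,"ty": 0,"tz": 0,"claw": -1},{"wx": 0,"wy": 0,"wz": 0,"tx": 0.03,"ty": 0,"tz": 0,"claw": -1},{"wx": 0,"wy": 0,"wz": 0,"tx": 0.045,"ty": 0,"tz": 0,"claw": -1},{"wx": 0,"wy": 0,"wz": 0,"tx": 0.06,"ty": 0,"tz": 0,"claw": -1}]}}

```text
t: 20.8
tool_pos: [0.5231, 0.2178, 0.0457]
eef_rot: [3.136, -0.159, -0.01]
ft_force: [-12.0, 3.0, 2.7]
grip_width: -0.0002
```

>>> {"api": "move_arm", "payload": {"steps": [{"wx": 0,"wy": 0,"wz": 0,"tx": 0.015,"ty": 0,"tz": 0,"claw": -1},{"wx": 0,"wy": 0,"wz": 0,"tx": 0.03,"ty": 0,"tz": 0,"claw": -1},{"wx": 0,"wy": 0,"wz": 0,"tx": 0.04,"ty": 0,"tz": 0,"claw": -1}]}}

```text
t: 21.18
tool_pos: [0.524, 0.2177, 0.0457]
eef_rot: [3.136, -0.159, -0.01]
ft_force: [-12.9, 2.0, 2.8]
grip_width: -0.0003
```

>>> {"api": "move_arm", "payload": {"steps": [{"wx": 0,"wy": 0,"wz": 0,"tx": 0.01,"ty": 0,"tz": 0,"claw": -1},{"wx": 0,"wy": 0,"wz": 0,"tx": 0.02,"ty": 0,"tz": 0,"claw": -1},{"wx": 0,"wy": 0,"wz": 0,"tx": 0.03,"ty": 0,"tz": 0,"claw": -1}]}}

```text
t: 21.55
tool_pos: [0.5245, 0.2176, 0.0456]
eef_rot: [3.136, -0.159, -0.011]
ft_force: [-14.5, 3.5, 4.3]
grip_width: -0.0002
```

The force is now rising faster, so this looks like the stop. Finer steps from here.

>>> {"api": "move_arm", "payload": {"steps": [{"wx": 0,"wy": 0,"wz": 0,"tx": 0.006,"ty": 0,"tz": 0,"claw": -1},{"wx": 0,"wy": 0,"wz": 0,"tx": 0.01,"ty": 0,"tz": -0.01,"claw": -1}]}}

```text
t: 21.8
tool_pos: [0.5245, 0.2176, 0.0457]
eef_rot: [3.136, -0.159, -0.011]
ft_force: [-12.4, 4.3, -0.4]
grip_width: -0.0003
```

```bash
python3 - <<'E'
from h import *
for i in range(3):
    arm.snapshot('scene');s=arm.read_state();print(s['tool_pos'],s['ft_force'],np.linalg.norm(s['ft_force']))
E
```

```text
[0.52456276 0.21766188 0.04572136] [-13.41447963   3.71352623   2.47890549] 14.138016593334225
[0.52459018 0.21761721 0.04568529] [-14.0102438    3.49236308   1.48035179] 14.514646830334907
[0.52453515 0.21761138 0.04565746] [-12.47808697   3.62804663   1.87366803] 13.129204415268157
```

>>> {"api": "move_arm", "payload": {"steps": [{"wx": 0,"wy": 0,"wz": 0,"tx": 0.01,"ty": 0,"tz": 0,"claw": -1},{"wx": 0,"wy": 0,"wz": 0,"tx": 0.018,"ty": 0,"tz": 0,"claw": -1}]}}

```text
t: 22.2
tool_pos: [0.5246, 0.2176, 0.0457]
eef_rot: [3.136, -0.159, -0.012]
ft_force: [-15.5, 4.0, 2.7]
grip_width: 0.0
```

```bash
cat > avg.py <<'E'
from h import *
A=[]
for i in range(5):
    arm.snapshot('scene');s=arm.read_state();A.append([*s['tool_pos'],*s['ft_force'],np.linalg.norm(s['ft_force'])])
print(s['t'],np.mean(A,0).round(4),np.max(A,0)[-1])
E
python3 avg.py
```

```text
22.45 [  0.5246   0.2176   0.0457 -14.612    4.6027   2.8956  15.5997] 16.596214458205484
```

>>> {"api": "move_arm", "payload": {"steps": [{"wx": 0,"wy": 0,"wz": 0,"tx": 0.008,"ty": 0,"tz": 0,"claw": -1},{"wx": 0,"wy": 0,"wz": 0,"tx": 0.014,"ty": 0,"tz": 0,"claw": -1}]}}

```text
t: 22.7
tool_pos: [0.5247, 0.2176, 0.0456]
eef_rot: [3.136, -0.159, -0.013]
ft_force: [-16.0, 4.8, 3.8]
grip_width: 0.0001
```

```bash
python3 avg.py
```

```text
22.95 [  0.5247   0.2176   0.0457 -15.8497   5.2475   3.5418  17.0807] 17.30375942860836
```

The press averages 17.1 N (16.3 N along the push direction), in the 15–18 N window and against a hard stop. Backing off slowly.

>>> {"api": "move_arm", "payload": {"steps": [{"wx": 0,"wy": 0,"wz": 0,"tx": -0.08,"ty": 0,"tz": 0,"claw": -1},{"wx": 0,"wy": 0,"wz": 0,"tx": -0.18,"ty": 0,"tz": 0,"claw": -1},{"wx": 0,"wy": 0,"wz": 0,"tx": -0.28,"ty": 0,"tz": 0,"claw": -1},{"wx": 0,"wy": 0,"wz": 0,"tx": -0.38,"ty": 0,"tz": 0,"claw": -1},{"wx": 0,"wy": 0,"wz": 0,"tx": -0.48,"ty": 0,"tz": 0,"claw": -1}]}}

```text
t: 23.58
tool_pos: [0.517, 0.2191, 0.0466]
eef_rot: [3.138, -0.158, 0.0]
ft_force: [0.2, 0.2, 0.6]
grip_width: 0.0002
```

```bash
python3 avg.py
```

```text
23.825 [ 0.5174  0.2192  0.0469 -1.659   0.1627 -0.4218  1.851 ] 2.583037493669566
```

The force has vanished 7 mm back, so the latch holds. Retreating fully and checking.

>>> {"api": "move_arm", "payload": {"steps": [{"wx": 0,"wy": 0,"wz": 0,"tx": -0.5,"ty": 0,"tz": 0,"claw": -1},{"wx": 0,"wy": 0,"wz": 0,"tx": -1.5,"ty": 0,"tz": 0,"claw": -1},{"wx": 0,"wy": 0,"wz": 0,"tx": -3,"ty": 0,"tz": -1,"claw": -1},{"wx": 0,"wy": 0,"wz": 0,"tx": -4.5,"ty": 0,"tz": -3,"claw": -1},{"wx": 0,"wy": 0,"wz": 0,"tx": -5,"ty": 0,"tz": -5,"claw": -1}]}}

```text
t: 24.45
tool_pos: [0.3899, 0.2312, 0.1725]
eef_rot: [3.137, -0.157, -0.003]
ft_force: [1.3, 0.8, 0.4]
grip_width: -0.0001
```

>>> {"api": "move_arm", "payload": {"steps": [{"wx": 0,"wy": 0,"wz": 0,"tx": 0,"ty": 0,"tz": 0,"claw": -1},{"wx": 0,"wy": 0,"wz": 0,"tx": 0,"ty": 0,"tz": 0,"claw": -1},{"wx": 0,"wy": 0,"wz": 0,"tx": 0,"ty": 0,"tz": 0,"claw": -1},{"wx": 0,"wy": 0,"wz": 0,"tx": 0,"ty": 0,"tz": 0,"claw": -1},{"wx": 0,"wy": 0,"wz": 0,"tx": 0,"ty": 0,"tz": 0,"claw": -1}]}}

```text
t: 25.08
tool_pos: [0.3926, 0.2314, 0.1711]
eef_rot: [3.137, -0.159, -0.002]
ft_force: [0.7, 0.3, 0.2]
grip_width: 0.0
```

```bash
python3 - <<'E'
from h import *
a=snap('scene','s7.png');b=snap('top','t7.png')
o=np.hstack([cv2.resize(a[120:250,290:430],None,fx=2.8,fy=2.8,interpolation=2),cv2.resize(b[100:230,190:330],None,fx=2.8,fy=2.8,interpolation=2)])
cv2.imwrite('pics/c8.png',o[:,:,::-1])
s=arm.read_state();print(s['t'],s['tool_pos'],s['ft_force'])
E
```

```text
25.175 [0.39275827 0.23156345 0.17138877] [ 0.42540053  0.62272169 -0.20236895]
```

View pics/c8.png

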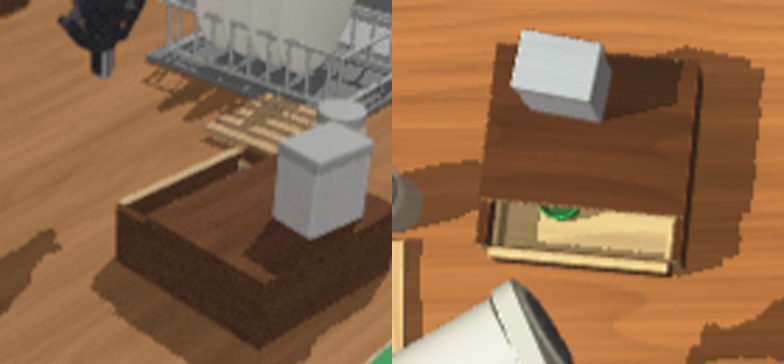

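The tray stays in near flush, and only the front rim of the cup shows under the top board. I'll check the positions numerically.

```bash
python3 - <<'E'
from h import *
b=cv2.imread('pics/t7.png');hsv=cv2.cvtColor(b,cv2.COLOR_BGR2HSV);m=cv2.inRange(hsv,(38,70,30),(88,255,255))
p=np.argwhere(m[160:190,225:300]>0)[:,::-1]+[225,160]
w=np.array([onz('top',u,v,.057)[:2] for u,v in p])
G=lambda x,y,z:onz('top',190+(x-392)/2.8,100+y/2.8,z)[:2]
f=(G(489,255,.072)+G(669,274,.072))/2;fl=f+.082*X
e=(G(480,246,.088)+G(685,271,.088))/2
r=(w-fl)@np.array([X,Y]).T
print('front',f,'box end',e,'out',(e-f)@X,'top board est',((G(478,193,.088)+G(687,214,.088))/2-f)@X-.05)
print('green rel floor min',r.min(0),'max',r.max(0),'n',len(p),'cup x ~',r[:,0].min()+.026,'y ~',(r[:,1].min()+r[:,1].max())/2)
# bystander shift: change between first and last pictures, outside arm
d=cv2.absdiff(cv2.imread('pics/s0.png'),cv2.imread('pics/s7.png')).max(2)
for n,(x,y,X2,Y2) in dict(mug=(215,215,256,256),can=(196,258,245,322),egg=(280,265,304,296),stand_jar_tin=(365,150,425,205)).items():print(n,(d[y:Y2,x:X2]>40).mean())
E
```

```text
front [0.52668209 0.21621432] box end [0.53133842 0.2099638 ] out 0.005264150556436495 top board est 0.016980025686058914
green rel floor min [-0.02964341  0.01162962] max [-0.01501598  0.05653553] n 53 cup x ~ -0.003643406385548227 y ~ 0.03408257434886977
mug 0.09875074360499703
can 0.03826530612244898
egg 0.0
stand_jar_tin 0.027575757575757576
```

```bash
python3 -c "
from h import *
print(arm.job_done())"
```

```text
the job is handed in; nothing more can be done
None
```

The scoop is in the tray, the tray is latched in on the first press, and the job is handed in (no verdict is reported). The clock stood at about 25 s of the 64 s allowed.

**What I did:** I picked the largest of the three green scoops by its handle and laid it cup up across the tray. Floor contact was felt at the expected height before I let go. Then I pushed the tray in slowly until the stop took up. Measured force averaged 17.1 N, with no reading above 17.3 N. On backing off, the force was gone about 7 mm back and the tray stayed in.

**Last checks:**
- **Scoop:** its cup is about 4 mm (along) and 34 mm (across) from the middle of the tray floor. Only the cup's front rim was visible under the top board, so the handle was not seen again after pushing; it was level when released.
- **Tray:** the two picture estimates of how far out it rests disagree. Measured from the side boards' ends it is about 5 mm out, and from the top board's edge about 17 mm. I trust the first, because a caught tray rests at most 14 mm out and the spring force had gone.
- **Bystanders:** I saw no bystander moved. Pixels around the egg cup did not change between the first and last pictures, while 3–10 % changed around the others. I put that down to shadow and did not check it further; the mug changed most.

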